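# Fit the radio's pointer knob and hold it pressed in for pairing

### The job

Pick up the table radio's big pointer knob, turn it so that its D-shaped bore matches the flat of the radio's stout D-shaped spindle, and push it fully home without forcing it. Then press knob and spindle down together, close to the end of their 6 mm spring travel, as you would to start pairing with the router, and finish while still holding the knob pressed down: do not let go. Leave the other things on the table where they are.

Things in the scene. Friction and masses are not known exactly. Their poses are not given: they have to be found in the camera images.
- knob: big black pointer knob, some 60 g, upright. Round skirt 44 mm across, z 0 to 15 mm; on it a flat-sided grip bar 14 mm thick (y), x -20 to +18, z 15 to 35 mm (top), with a nose at +x. In the underside a D-bore 12 mm deep, 18 mm across, its flat on the nose side, 3.2 mm from the axis (about 8 degrees of play on the spindle). Origin: centre of underside, on the bore's axis; x towards the nose, z up
- knob_nose (a point): end of the knob's nose, 28 mm from the axis along the knob's x, 24 mm above its underside. The nose is 6 mm thick, z 15 to 33 mm; a white line on top of the knob runs towards it. The knob fits only with the nose pointing the way the spindle's flat faces
- spindle: stout upright aluminium D-spindle on the radio: 16 mm across, 11.5 mm long, end tapered; flat 2 mm from the axis, facing +x. It turns stiffly (0.25 N m) and starts turned either way. Origin: on the axis, on the 24 mm round collar at its foot, 79 mm above the table at rest; z up. With the knob fully home its underside rests on the collar and the knob's origin and axes are those of the spindle
- spindle_tip (a point): centre of the spindle's end, 11.5 mm above its origin
- press (a joint): how far the spindle (with its collar) is pushed down, m: 0 at rest, 0.006 at the stop; a spring resists with 5 N at the start and 10 N at the stop and pushes it back up when released. A knob that is not matched can be pressed down too, but stays some 11 mm above the collar; over 40 N on the spindle counts as forcing
- radio: table radio, wooden case with black top plate, 170 (x) x 260 (y) x 70 mm high, will not move. Origin: centre of its underside; z up. The stout spindle stands on its top at y -50 mm, x 0. A bare slim round spindle (6 mm thick, 14 mm high) for the small knob stands at x +10, y +70 mm
- small_knob: small plain round black knob, a 28 mm cone frustum 18 mm high, not for this job; origin at the centre of its underside
- screwdriver: screwdriver lying on the table just beyond the radio; origin at its underside
- mug: white mug, 80 mm wide, 95 mm high; origin at the centre of its underside
- remote: black remote control, 160 x 46 x 18 mm; origin at the centre of its underside
- adapter: black plug-in power adapter, 50 x 75 x 28 mm, with two brass blades; origin at the centre of its underside
- washer: steel washer lying flat, 24 mm across, 4 mm thick; origin at the centre of its underside
- battery: small grey battery pack, 14 x 50 x 14 mm; origin at the centre of its underside
Mind the look-alikes: they are no part of the job. What is shaped like the knob but green or turquoise is not meant.

How it is judged:
By the outcome, as a careful person would: the job done as asked, in the order asked, and still so for the second after the job is handed in, while the arm keeps its last pose, push and grip.
It also fails if it takes over 40 s, if anything falls off the work surface, if the arm or the gripper's body presses on something with over 40 N, if the wrist force passes 120 N, or if a joint passes its speed limit or range.

### The arm

A 7-joint arm with a two-finger parallel gripper is mounted at the origin on the work surface. World frame = base frame: x ahead of the robot, y to its left, z up, the work surface at z = 0. Lengths are in mm, angles in rad, forces in N, time in s.
With the tool pointing down it reaches from about 400 to 900 mm from the base axis. Payload 5.5 kg.
Tool frame: the origin (TCP) lies at the very end of the fingers, on their centre line; the grasp point (between the pads) lies bot.tcp_to_grasp behind it (bot.tcp_to_grasp is the distance from the TCP to the grasp point, in mm); z points along the fingers, y is the line along which they close (so a half turn about z gives the same grasp; the last joint's range is limited). The gripper opens to 92 mm and grips with 3 to 60 N. Pads are 19 mm wide; open, the fingers measure 130 mm over their backs; the gripper's body (75 mm by 190 mm) begins 47 mm behind the grasp point.
Start: joints at [-1.057, 0.501, -0.427, 1.55, 0.221, 1.138, -0.21], TCP at [161.278, 629.674, 226.729] pointing down, gripper open.
Joint ranges: [-2.88, 2.88], [-0.31, 2.03], [-1.54, 1.56], [0.2, 2.42], [-1.41, 4.55], [0.19, 2.02], [-2.57, 2.57]. Speed limits (rad/s): [2.57, 2.57, 3.14, 3.14, 3.14, 3.14, 3.14].

### API

Orientations are given as a unit quaternion [x, y, z, w].
In Python, from bench import bot, vision, workorder gives the robot as it stands.
- The arm moves only by the shell command python3 -m handwheel 'ROWS' [FORCE]. ROWS is a JSON object whose one key "motion" holds one flat list of numbers, 7 for each row, row after row: the closure, from -1 (fully open) to 1 (shut), then the shift along the tool's x, y, z in units of 25 mm (1.0 is 25 mm), then the turn, a rotation vector about the tool's x, y, z in units of 6 degrees (1.0 is 6 degrees). A call has 1 to 12 rows; each row shifts and turns the commanded pose from where the row before left it, along the tool's axes as they then stand; what a row does not reach is not made up. A row lasts 1/8 s, in which the tool goes at most 62.5 mm and 10.7 degrees, less where a joint would pass 70% of its speed; a pose out of reach is approached as far as the arm can. A call is refused whole if a number of a shift passes 1 or a number of a turn 1, either way. A call with a gripper value outside its range is refused whole. The fingers move at their own pace and stop on an object; FORCE is the grip in N (left out, the last holds). Time passes only in rows, so rows that do not move let the fingers close. It gives the time, the measured TCP pose, the force, the opening and the grip force at its end, in the units of the state.
- bot.get_obs(): the state, without advancing time (a new reading comes with each control period).
- vision.read_camera(name): name is "scene" or "top" or "wrist"; returns a dict with "pixels" (480x640x3 uint8, blue, green, red), "vertical_fov" (degrees; the focal length in pixels is half the picture's height over the tangent of half this angle, whatever the lens; pixels are square), "cx", "cy" (the principal point, pixels), "D" ([k1, k2, p1, p2, k3] as OpenCV has them; the pictures are not rectified), "R" (3x3) and "t" (3): a world point X has camera coordinates R X + t. Camera axes: x right, y down, z forward; pixel columns grow to the right and rows downward; lengths in mm; the calibration is good to about 2 mm. A picture is of the moment at which its call begins. There is no depth.
- workorder.close_job(): hands the job in; it is judged then, once.
Trained networks look in a picture, given as the dict that the camera call returned (one of the last four; its "shot" number tells which), for a name from the list of things; names that differ only in an ending like _2 or _b are one class to them, and where a whole thing is asked for, a point or a joint stands for the part that bears it (a point fixed in the world has none). Each returns a list of dicts, best first, with "confidence" (0 to 1); they miss things now and then, are a little off and sometimes report something else, mostly with a low value. They report only what shows in the picture. A call takes as long as a camera call. They do not tell look-alikes from the thing itself.
- vision.look_for(picture, name): "extent" ([centre column, centre row, width, height] in pixels, round what is visible of it).
- vision.cut_out(picture, name): "pixels" (480x640 bool, what is visible of it) and "extent" ([centre column, centre row, width, height] in pixels, round what is visible of it).
- vision.pinpoint(picture, name): "location" ([column, row] in pixels: a listed point, or the origin of a listed thing).
The state is a dict: "time": time; "qpos": joint angles; "joint_vel": joint speeds; "joint_efforts": joint torques, N m; "position": TCP position; "ee_rot": TCP orientation; "contact_force": force on the tool from outside, world axes, zero at the start; "ft_torque": the same for the moment, N m; "grip_width": opening from 0.0 (shut) to 1.0 (fully open); "gripper_force": force on a finger pad.
Only numpy, scipy, OpenCV 4.12 (cv2) and the standard library are available. Lean on these libraries where they do the work, as an engineer would, in place of code of your own. Each camera call takes 0.05 s, during which the arm holds its last target. There are 200 camera calls.

## Working session

There is one attempt and no reset: what is moved stays moved. The work goes in short steps, Python scripts to look and compute and a shell command to move; the robot and the scene stay as the last step left them, time stands still between calls to the robot, and variables do not carry over. Pictures are saved under pics/ and viewed, at most 10 in all, crops included, and the job is handed in when it is done.

```bash
ls; mkdir -p pics
cat > h.py <<'E'
import numpy as np, cv2
from bench import bot, vision, workorder
from scipy.spatial.transform import Rotation as Ro
def K(p):
    f=240/np.tan(np.radians(p["vertical_fov"])/2); return np.array([[f,0,p["cx"]],[0,f,p["cy"]],[0,0,1.]])
def ray(p,uv):
    n=cv2.undistortPoints(np.array([[uv]],float),K(p),np.array(p["D"],float))[0,0]
    R=np.array(p["R"]);t=np.array(p["t"]); return -R.T@t, R.T@np.array([n[0],n[1],1])
def atz(p,uv,z):
    c,d=ray(p,uv); return c+d*(z-c[2])/d[2]
def proj(p,X):
    return cv2.projectPoints(np.array(X,float).reshape(-1,3),cv2.Rodrigues(np.array(p["R"],float))[0],np.array(p["t"],float),K(p),np.array(p["D"],float))[0][:,0]
def tri(obs):
    A=np.zeros((3,3));b=np.zeros(3)
    for p,uv in obs:
        c,d=ray(p,uv);d=d/np.linalg.norm(d);M=np.eye(3)-np.outer(d,d);A+=M;b+=M@c
    return np.linalg.solve(A,b)
E
python3 - <<'E'
from h import *
np.set_printoptions(precision=1,suppress=True)
o=bot.get_obs();print(o["position"],o["ee_rot"],bot.tcp_to_grasp,o["time"])
P={n:vision.read_camera(n) for n in("scene","top","wrist")}
for n,p in P.items(): print(n,-np.array(p["R"]).T@np.array(p["t"]),p["vertical_fov"])
cv2.imwrite("pics/a.png",P["top"]["pixels"]);cv2.imwrite("pics/b.png",P["scene"]["pixels"])
for n in("top","scene"):
  p=P[n]
  for k,z in(("knob",0),("knob_nose",24),("spindle",79),("spindle_tip",90.5),("radio",0),("small_knob",0),("mug",0)):
    for r in vision.pinpoint(p,k)[:3]: print(n,k,r["location"],round(r["confidence"],2),atz(p,r["location"],z))
E
```

```text
pics
[161.2 629.  225.7] [ 0.1  1.  -0.  -0. ] 18.8 0.0
scene [1072.5 -597.   624.3] 52.441919822086405
top [ 442.5  -97.8 1100.7] 47.52048663271788
wrist [ 93.7 645.9 382.7] 62.01453304370408
top knob [371.0, 252.4] 0.95 [ 569.4 -245.3    0. ]
top knob [399.7, 309.2] 0.85 [ 453.6 -298.9    0. ]
top knob [315.7, 223.6] 0.78 [ 630.8 -133.8    0. ]
top knob_nose [332.2, 313.2] 0.96 [ 448.3 -161.6   24. ]
top knob_nose [315.8, 207.8] 0.8 [ 659. -134.   24.]
top knob_nose [395.6, 300.8] 0.63 [ 469.9 -287.2   24. ]
top spindle_tip [201.1, 269.9] 0.61 [532.2  82.2  90.5]
top spindle_tip [181.9, 278.3] 0.54 [517.5 117.   90.5]
top radio [180.9, 281.2] 0.57 [518.4 138.2   0. ]
top small_knob [357.2, 312.6] 0.73 [ 448.6 -213.1    0. ]
top small_knob [369.9, 252.5] 0.5 [ 569.3 -243.1    0. ]
top mug [467.6, 232.0] 0.56 [ 608.1 -446.1    0. ]
scene knob [194.2, 287.4] 0.95 [ 454.6 -300.5    0. ]
scene knob [323.1, 285.7] 0.77 [ 624.8 -134.1    0. ]
scene knob [263.3, 248.1] 0.75 [ 462.2 -137.9    0. ]
scene knob_nose [207.7, 276.9] 0.93 [ 473.6 -278.9   24. ]
scene knob_nose [251.0, 243.9] 0.91 [ 458.2 -163.6   24. ]
scene knob_nose [337.1, 288.1] 0.9 [ 664.  -139.4   24. ]
scene spindle [360.4, 179.1] 0.47 [516.6  95.1  79. ]
scene spindle_tip [361.8, 178.1] 0.65 [528.   85.5  90.5]
scene radio [370.8, 201.8] 0.68 [516.2 136.8   0. ]
scene small_knob [232.0, 267.7] 0.57 [ 462.8 -218.2    0. ]
scene mug [360.1, 182.5] 0.72 [445.6 183.1   0. ]
scene mug [170.6, 387.6] 0.58 [ 609.5 -452.5    0. ]
```

View pics/a.png

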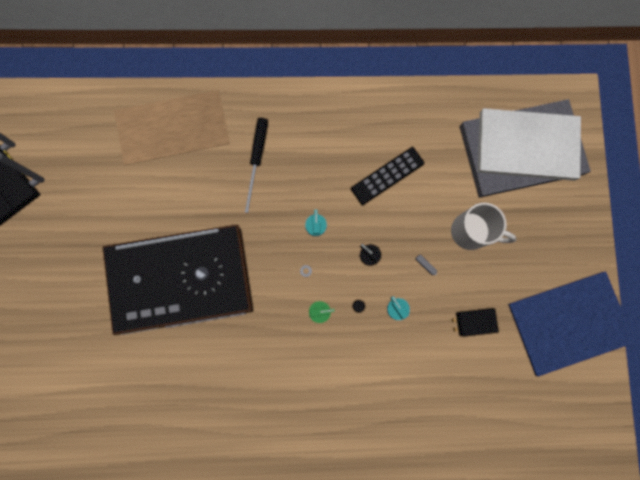

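View pics/b.png

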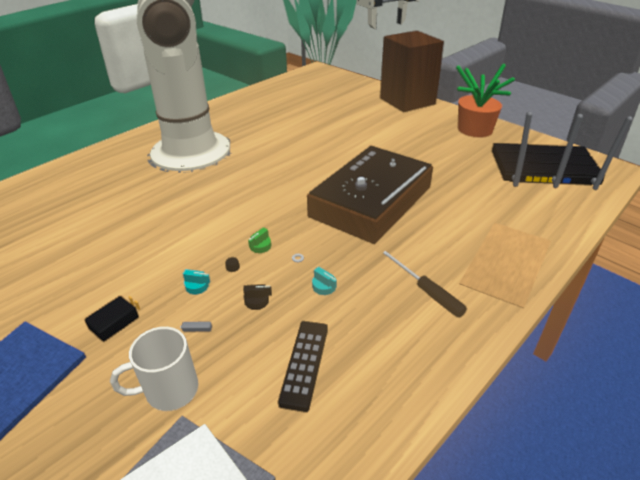

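The pictures show the black knob at top (370,254), with its white line going up-left. The stout spindle is at (201,271) and the slim one at (137,279). The green and turquoise decoys are at (320,312), (398,308) and (316,224). Next I work out the route, stopping over the spindle for a wrist look.

Run:
```python
from h import *
np.set_printoptions(precision=3,suppress=True)
o=bot.get_obs();R=Ro.from_quat(o["ee_rot"]).as_matrix();print(R)
p=vision.read_camera("wrist");t=vision.read_camera("top")
C=np.array(p["R"]);c=-C.T@np.array(p["t"])
print("cam in tool",R.T@(c-o["position"]),"axis",R.T@C[2],"right",R.T@C[0])
S=atz(t,(201,271),88);T=atz(t,(137,279),82);print(S,T, "yaw",np.degrees(np.arctan2(*(T-S)[1::-1]))-85.2)
print("to spindle, tool axes",R.T@(S-o["position"]))
a=atz(t,(370,254),30);b=atz(t,(362,246),35);print(a,b)
```

```text
[[-0.969  0.248 -0.   ]
 [ 0.248  0.969  0.   ]
 [ 0.     0.    -1.   ]]
cam in tool [  69.569   -0.7   -156.88 ] axis [-0.262  0.001  0.965] right [ 0.     1.    -0.001]
[530.409  82.848  88.   ] [518.482 200.759  82.   ] yaw 10.57605585830558
to spindle, tool axes [-493.284 -438.166  138.727]
[ 562.805 -239.216   30.   ] [ 578.425 -223.276   35.   ]
```

```bash
python3 -m handwheel '{"motion":[-1,-1,-0.9,0,0,0,0,-1,-1,-0.9,0,0,0,0,-1,-1,-0.9,0,0,0,0,-1,-1,-0.9,0,0,0,0,-1,-1,-0.9,0,0,0,0,-1,-1,-0.9,0,0,0,0,-1,-1,-0.9,0,0,0,0,-1,-1,-0.9,0,0,0,0,-1,-1,-0.9,0,0,0,0,-1,-1,-0.9,0,0,0,0]}' 
python3 -m handwheel '{"motion":[-1,-1,-0.9,0,0,0,0,-1,-1,-0.9,0,0,0,0,-1,-1,-0.9,0,0,0,0,-1,-1,-0.9,0,0,0,0,-1,-1,-0.9,0,0,0,0,-1,-1,-0.8,0,0,0,0,-1,-1,-0.8,0,0,0,0,-1,-1,-0.8,0,0,0,0,-1,-1,-0.8,0,0,0,0,-1,0,0,0,0,0,0]}'
python3 - <<'E'
from h import *
np.set_printoptions(precision=3,suppress=True)
o=bot.get_obs();print(o["position"],o["ee_rot"],o["time"])
p=vision.read_camera("wrist")
for k,z in(("spindle",79),("spindle_tip",90.5)):
    for r in vision.pinpoint(p,k)[:3]: print(k,r["location"],round(r["confidence"],2),atz(p,r["location"],z))
im=p["pixels"];cv2.imwrite("pics/c.png",im)
E
```

```text
time: 2.2
position: [348.2, 348.8, 227.0]
ee_rot: [0.125, 0.992, 0.0, 0.0]
contact_force: [0.2, -0.2, -0.4]
grip_width: 0.998
gripper_force: 0.0
time: 3.45
position: [519.2, 104.6, 226.7]
ee_rot: [0.127, 0.992, -0.0, 0.0]
contact_force: [-0.3, -0.2, -0.2]
grip_width: 0.999
gripper_force: 0.0
[519.234 104.568 226.745] [ 0.127  0.992 -0.     0.   ] 3.45
spindle [303.4, 240.1] 0.65 [529.374  82.302  79.   ]
spindle_tip [301.1, 241.4] 0.68 [526.987  81.811  90.5  ]
```

View pics/c.png

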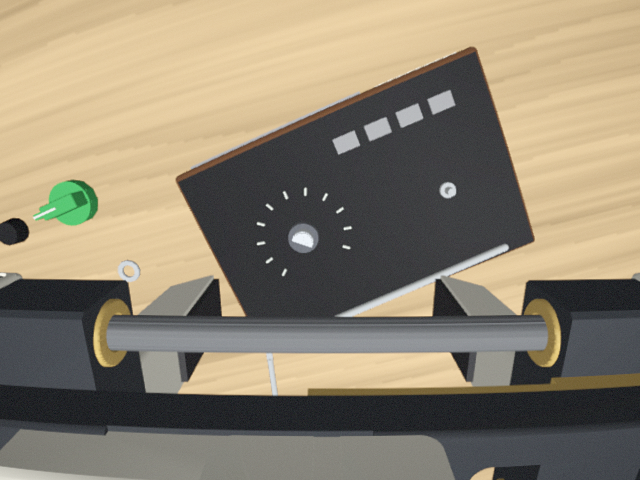

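The stout spindle is at (303,238) and its bright D-end shows a straight edge at the top. I enlarge it, rectified onto the tip plane.

```bash
cat >> h.py <<'E'
def rect(p,c,z,half,s):
    "patch of plane z, world-aligned: image right=-y, up=+x, s px/mm"
    n=int(2*half*s);g=(np.arange(n)+.5)/s-half
    Y,X=np.meshgrid(c[1]-g,c[0]-g)
    m=proj(p,np.stack([X,Y,np.full_like(X,z)],-1)).astype(np.float32).reshape(n,n,2)
    return cv2.remap(p["pixels"],m[...,0],m[...,1],cv2.INTER_CUBIC)
E
python3 - <<'E'
from h import *
p=vision.read_camera("wrist");t=vision.read_camera("top")
a=rect(p,(527,82),90.5,15,16);b=rect(t,(529,82),90.5,15,16)
cv2.imwrite("pics/d.png",np.hstack([a,cv2.resize(p["pixels"][218:258,283:323],(320,320),interpolation=cv2.INTER_CUBIC).repeat(1,0)[:480] if 0 else np.zeros_like(a)[:,:10],b])[:, :800])
cv2.imwrite("pics/d.png",cv2.resize(np.hstack([a,b]),(800,400)))
g=cv2.cvtColor(a,6);m=(g>200).astype(np.uint8)
n,l,st,ce=cv2.connectedComponentsWithStats(m);i=1+np.argmax(st[1:,4]);c=max(cv2.findContours((l==i).astype(np.uint8),0,1)[0],key=cv2.contourArea)
print(st[i]/16,ce[i]/16-15,cv2.minAreaRect(c),np.array(cv2.minEnclosingCircle(c)[0])/16-15,cv2.minEnclosingCircle(c)[1]/16)
mu=cv2.moments(c);print(np.degrees(.5*np.arctan2(2*mu["mu11"],mu["mu20"]-mu["mu02"])))
E
```

```text
[   6.4375    9.125    15.375    13.375  2064.5625] [-1.82716526  1.60738693] ((204.6923065185547, 274.9615478515625), (257.3808898925781, 162.24981689453125), 33.6900634765625) [-0.78125  0.0625 ] 8.108463287353516
32.420785768277824
```

View pics/d.png

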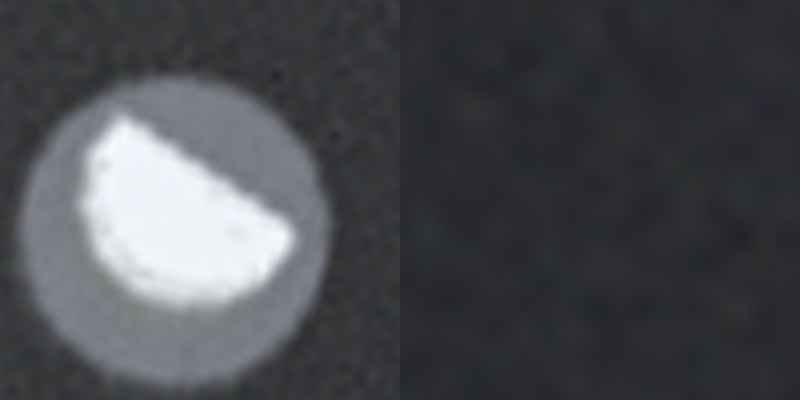

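The D's flat faces up-right in the world-aligned patch, which means a nose yaw of about -33.5°. Now I go to the knob.

```bash
python3 -c "
from h import *
print(bot.get_obs()['qpos'])
p=vision.read_camera('wrist')
import numpy as np
a=rect(p,(528,82),79,20,16);g=cv2.GaussianBlur(cv2.cvtColor(a,6),(0,0),5);m=(g>85).astype(np.uint8)
c=max(cv2.findContours(m,0,1)[0],key=cv2.contourArea);e=cv2.fitEllipse(c);print(np.array(e[0])/16-20,np.array(e[1])/16)
"
python3 -m handwheel '{"motion":[-1,-0.4,-1,0,0,0,0,-1,-0.4,-1,0,0,0,0,-1,-0.4,-1,0,0,0,0,-1,-0.4,-1,0,0,0,0,-1,-0.4,-1,0,0,0,0,-1,-0.4,-1,0,0,0,0,-1,-0.4,-1,0,0,0,0,-1,-0.4,-1,0,0,0,0,-1,-0.4,-1,0,0,0,0,-1,-0.4,-1,0,0,0,0,-1,-0.4,-1,0,0,0,0,-1,-0.4,-1,0,0,0,0]}'
python3 -m handwheel '{"motion":[-1,-0.4,-0.9,0,0,0,1,-1,0,0,0,0,0,1,-1,0,0,0,0,0,1,-1,0,0,0,0,0,1,-1,0,0,0,0,0,1,-1,0,0,0,0,0,1]}'; python3 -c "
from h import *
print(bot.get_obs()['qpos'])"
```

```text
[-0.14318862  0.25666258 -0.13406148  1.86348155  0.03913761  1.02410963
  1.02869536]
[-0.44115448  0.43823624] [24.26312637 24.33539581]
time: 5.25
position: [559.9, -212.8, 226.8]
ee_rot: [0.124, 0.992, 0.0, 0.0]
contact_force: [0.9, -0.5, 0.5]
grip_width: 1.001
gripper_force: 0.0
time: 6.0
position: [563.9, -236.2, 226.7]
ee_rot: [0.426, 0.905, 0.0, -0.0]
contact_force: [-0.4, -0.8, -0.5]
grip_width: 1.0
gripper_force: 0.0
[ 0.22704639  0.39999808  0.16439786  1.66937565 -0.07286323  1.0784257
  1.10298988]
```

```bash
python3 -m handwheel '{"motion":[-1,0,0,0,0,0,1,-1,0,0,0,0,0,1,-1,0,0,0,0,0,1,-1,0,0,0,0,0,1,-1,0,0,0,0,0,1,-1,0,0,0,0,0,1,-1,0,0,0,0,0,1,-1,0,0,0,0,0,1,-1,0,0,0,0,0,1,-1,0,0,0,0,0,1,-1,0,0,0,0,0,1,-1,0,0,0,0,0,1]}'
python3 - <<'E'
from h import *
np.set_printoptions(precision=2,suppress=True)
o=bot.get_obs();print(o["position"],o["ee_rot"],o["qpos"])
p=vision.read_camera("wrist")
for k,z in(("knob",0),("knob_nose",24)):
    for r in vision.pinpoint(p,k)[:3]: print(k,r["location"],round(r["confidence"],2),atz(p,r["location"],z))
c=(565,-242)
a=rect(p,c,35,40,10);b=rect(p,c,15,40,10)
cv2.imwrite("pics/e.png",cv2.resize(np.hstack([a,b]),(800,400)))
E
```

```text
time: 7.5
position: [564.0, -236.1, 226.7]
ee_rot: [0.877, 0.481, 0.0, -0.0]
contact_force: [0.8, -0.7, 0.6]
grip_width: 0.997
gripper_force: 0.0
[ 563.98 -236.11  226.66] [ 0.88  0.48  0.   -0.  ] [ 0.04  0.42  0.41  1.68 -0.19  1.09 -0.06]
knob [323.2, 73.5] 0.98 [ 626.35 -133.38    0.  ]
knob [331.3, 209.9] 0.94 [ 565.07 -244.09    0.  ]
knob [173.0, 180.6] 0.65 [ 450.86 -136.72    0.  ]
knob_nose [352.2, 51.5] 0.98 [ 655.11 -134.19   24.  ]
knob_nose [276.7, 293.2] 0.63 [ 478.61 -281.08   24.  ]
knob_nose [186.3, 210.7] 0.56 [ 453.75 -168.28   24.  ]
```

View pics/e.png

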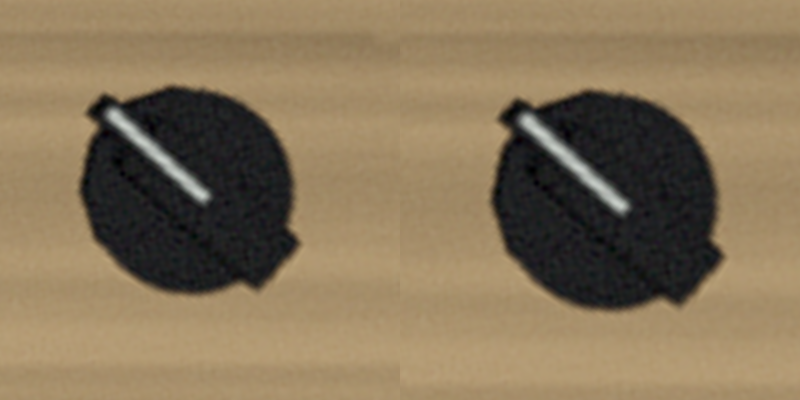

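```bash
cat >> h.py <<'E'
def knobfit(p,c,z0,half=40,thr=75):
    s=10;a=rect(p,c,z0+35,half,s);g=cv2.cvtColor(a,6);hsv=cv2.cvtColor(a,40)
    m=((g>110)&(hsv[...,1]<45)).astype(np.uint8);n,l,st,ce=cv2.connectedComponentsWithStats(m)
    d=np.hypot(ce[1:,0]-half*s,ce[1:,1]-half*s)+1e4*(st[1:,4]<800);i=1+np.argmin(d);ys,xs=np.where(l==i)
    vx,vy,_,_=cv2.fitLine(np.c_[xs,ys].astype(np.float32),2,0,.01,.01).ravel()
    q=np.c_[-(ys/s-half),-(xs/s-half)]+c[:2]; v=np.array([-vy,-vx]);u=(q-q.mean(0))@v
    print("line mid",q.mean(0),"yaw",np.degrees(np.arctan2(v[1],v[0])),"ends",q.mean(0)+v*u.min(),q.mean(0)+v*u.max())
    return a
E
python3 - <<'E'
from h import *
np.set_printoptions(precision=2,suppress=True)
o=bot.get_obs();p=vision.read_camera("wrist");c=(565,-242)
knobfit(p,c,0)
a=rect(p,c,15,40,10);g=cv2.cvtColor(a,6);m=(g<75).astype(np.uint8)
m=cv2.morphologyEx(m,cv2.MORPH_CLOSE,np.ones((61,61)));m=cv2.morphologyEx(m,cv2.MORPH_OPEN,cv2.getStructuringElement(2,(301,301)))
k=max(cv2.findContours(m,0,1)[0],key=cv2.contourArea);e=cv2.fitEllipse(k);print("skirt xy",c[0]-(e[0][1]/10-40),c[1]-(e[0][0]/10-40),np.array(e[1])/10)
R=Ro.from_quat(o["ee_rot"]).as_matrix();print("tool yaw",np.degrees(np.arctan2(R[1,0],R[0,0])))
print(o["position"])
E
```

```text
line mid [ 574.   -233.49] yaw -132.27896 ends [ 582.95 -223.65] [ 565.09 -243.29]
skirt xy 564.8262237548828 -243.26166381835938 [42.25 46.14]
tool yaw 57.81567841625964
[ 563.96 -236.32  226.64]
```

Two fits agree: the knob axis is at (565.0, -243.3) and its nose yaw is 47.7°. I align, descend, and grip.

```bash
python3 -m handwheel '{"motion":[-1,-0.22,0.18,0,0,0,0,-1,0,0,0,0,0,1,-1,0,0,1,0,0,0.68,-1,0,0,1,0,0,0,-1,0,0,1,0,0,0,-1,0,0,1,0,0,0,-1,0,0,1,0,0,0,-1,0,0,1,0,0,0,-1,0,0,1,0,0,0,-1,0,0,0.8,0,0,0,-1,0,0,0.5,0,0,0,-1,0,0,0,0,0,0]}'
python3 - <<'E'
from h import *
o=bot.get_obs();R=Ro.from_quat(o["ee_rot"]).as_matrix();print(o["position"],"tool yaw",np.degrees(np.arctan2(R[1,0],R[0,0])),R[:,2],"knob in tool",R.T@(np.array([565,-243.3,0])-o["position"]))
E
```

```text
time: 9.2
position: [564.0, -244.3, 18.3]
ee_rot: [0.915, 0.403, -0.001, -0.001]
contact_force: [-0.7, 0.3, 0.3]
grip_width: 0.999
gripper_force: 0.0
[ 563.96094534 -244.32876835   18.34357944] tool yaw 47.555849835148365 [-1.53460788e-03  4.45079735e-04 -9.99998723e-01] knob in tool [ 1.47336543  0.09875056 18.34241937]
```

```bash
python3 -m handwheel '{"motion":[1,0,0,0,0,0,0,1,0,0,0,0,0,0,1,0,0,0,0,0,0,1,0,0,0,0,0,0,1,0,0,0,0,0,0]}' 40
```

```text
time: 9.82
position: [564.7, -244.3, 19.3]
ee_rot: [0.915, 0.403, 0.0, 0.0]
contact_force: [0.1, 0.3, -0.4]
grip_width: 0.504
gripper_force: 0.0
```

```bash
python3 -m handwheel '{"motion":[1,0,0,0,0,0,0,1,0,0,0,0,0,0,1,0,0,0,0,0,0,1,0,0,0,0,0,0,1,0,0,0,0,0,0]}' 40; python3 -m handwheel '{"motion":[1,0,0,-0.5,0,0,0,1,0,0,-0.5,0,0,0,1,0,0,-1,0,0,0,1,0,0,-1,0,0,0,1,0,0,-1,0,0,0,1,0,0,-1,0,0,0,1,0,0,-1,0,0,0]}'
python3 - <<'E'
from h import *
np.set_printoptions(precision=2,suppress=True)
o=bot.get_obs();R=Ro.from_quat(o["ee_rot"]).as_matrix();P=np.array(o["position"])
print(P,"tool yaw",np.degrees(np.arctan2(R[1,0],R[0,0])))
p=vision.read_camera("wrist");c=P+R@[1.5,0,0]
a=knobfit(p,c[:2],P[2]-18.5)
print("exp axis",c)
cv2.imwrite("pics/f.png",np.hstack([cv2.resize(a,(400,400)),p["pixels"][80:480,120:520]]))
E
```

```text
time: 10.45
position: [564.5, -244.3, 19.2]
ee_rot: [0.915, 0.403, -0.0, -0.0]
contact_force: [-0.7, 0.5, 0.2]
grip_width: 0.147
gripper_force: 40.0
time: 11.32
position: [564.7, -244.5, 171.3]
ee_rot: [0.915, 0.403, 0.001, 0.0]
contact_force: [-0.2, 0.1, -0.4]
grip_width: 0.15
gripper_force: 40.0
[ 564.71 -244.54  171.28] tool yaw 47.5367234165621
line mid [ 558.83 -252.38] yaw -42.76443 ends [ 547.5 -241.9] [ 570.13 -262.83]
exp axis [ 565.72 -243.43  171.28]
```

View pics/f.png

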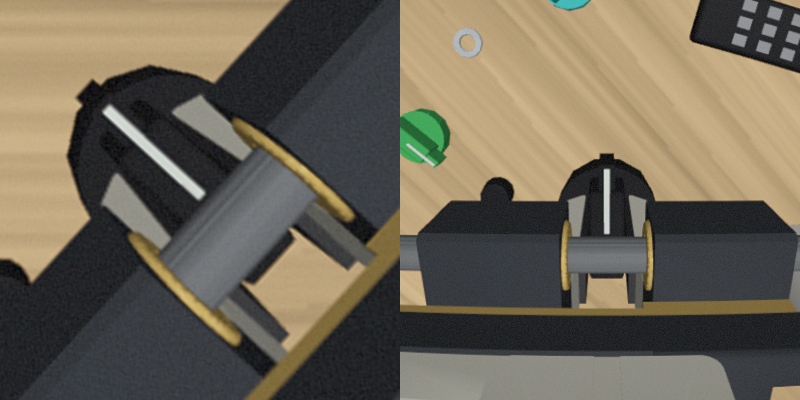

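The knob is held upright, with its line running straight ahead in the tool and the nose forward. Now I move it back to the radio and turn it.

```bash
python3 -m handwheel '{"motion":[1,0.63,-0.95,0,0,0,0,1,0.63,-0.95,0,0,0,0,1,0.63,-0.95,0,0,0,0,1,0.63,-0.95,0,0,0,0,1,0.63,-0.95,0,0,0,0,1,0.63,-0.95,0,0,0,0,1,0.63,-0.95,0,0,0,0,1,0.63,-0.95,0,0,0,0,1,0.63,-0.95,0,0,0,0,1,0.63,-0.95,0,0,0,0,1,0.63,-0.95,0,0,0,0,1,0.63,-0.95,0,0,0,0]}'
python3 -m handwheel '{"motion":[1,0.7,-0.9,0,0,0,0,1,0,0,0,0,0,1,1,0,0,0,0,0,1,1,0,0,0,0,0,1,1,0,0,0,0,0,1,1,0,0,0,0,0,1,1,0,0,0,0,0,1,1,0,0,0,0,0,1]}'
python3 -c "
from h import *
print(bot.get_obs()['qpos'])"
```

```text
time: 12.88
position: [481.8, 88.3, 169.9]
ee_rot: [0.915, 0.403, 0.001, -0.0]
contact_force: [-0.3, 0.0, -0.5]
grip_width: 0.148
gripper_force: 40.0
time: 13.88
position: [477.3, 115.5, 169.9]
ee_rot: [0.999, 0.047, 0.001, -0.0]
contact_force: [0.8, -0.0, 0.1]
grip_width: 0.146
gripper_force: 40.0
[-0.68742003  0.27551952  0.45976962  2.02241438 -0.15833734  0.8761104
 -1.61862209]
```

```bash
python3 -m handwheel '{"motion":[1,0,0,0,0,0,1,1,0,0,0,0,0,1,1,0,0,0,0,0,1,1,0,0,0,0,0,1,1,0,0,0,0,0,1,1,0,0,0,0,0,1,1,0,0,0,0,0,0.5,1,0,0,0,0,0,0]}'
cat > m.py <<'E'
from h import *
np.set_printoptions(precision=2,suppress=True)
o=bot.get_obs();R=Ro.from_quat(o["ee_rot"]).as_matrix();P=np.array(o["position"])
print(P,"tool yaw",np.degrees(np.arctan2(R[1,0],R[0,0])),R[:,2],"q7",o["qpos"][6])
p=vision.read_camera("wrist");c=(528,82)
a=rect(p,c,79,20,16);g=cv2.GaussianBlur(cv2.cvtColor(a,6),(0,0),5);m=(g>85).astype(np.uint8)
k=max(cv2.findContours(m,0,1)[0],key=cv2.contourArea);e=cv2.fitEllipse(k);xy=np.array([c[0]-e[0][1]/16+20,c[1]-e[0][0]/16+20,79])
print("collar",xy,np.array(e[1])/16,"in tool",R.T@(xy-P))
b=rect(p,c,90.5,20,16);m=(cv2.cvtColor(b,6)>185).astype(np.uint8)
k=max(cv2.findContours(m,0,1)[0],key=cv2.contourArea);r=cv2.minEnclosingCircle(k)
xy=np.array([c[0]-r[0][1]/16+20,c[1]-r[0][0]/16+20,90.5]);print("tip",xy,r[1]/16,cv2.minAreaRect(k))
cv2.imwrite("pics/g.png",np.hstack([cv2.resize(b,(400,400)),p["pixels"][40:440,120:520]]))
E
python3 m.py
```

```text
time: 14.88
position: [477.2, 115.6, 169.7]
ee_rot: [0.958, -0.288, 0.0, -0.0]
contact_force: [-0.7, -0.4, -0.2]
grip_width: 0.147
gripper_force: 40.0
[477.17 115.62 169.73] tool yaw -33.42111808298632 [ 0.  0. -1.] q7 -2.246370897131333
collar [527.97  82.12  79.  ] [24.1  24.14] in tool [60.82  0.06 90.74]
tip [527.79  82.17  90.5 ] 8.217155456542969 ((293.3011169433594, 358.3858642578125), (258.4793395996094, 162.910400390625), 34.2490348815918)
```

View pics/g.png

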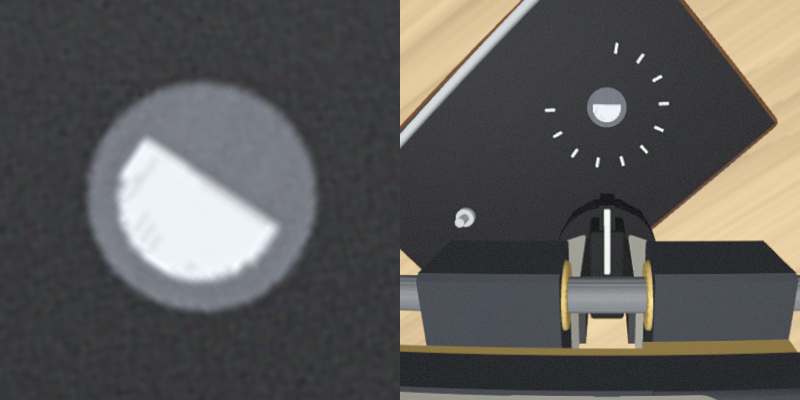

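The flat and the nose are aligned. I move over the spindle and come down to just above its tip.

```bash
python3 -m handwheel '{"motion":[1,0.8,0,0,0,0,0,1,0.8,0,0,0,0,0,1,0.78,0,0,0,0,0,1,0,0,0.8,0,0,0,1,0,0,0.8,0,0,0,1,0,0,0.6,0,0,0,1,0,0,0,0,0,0]}'
python3 -m handwheel '{"motion":[1,0,0,0.08,0,0,0,1,0,0,0.08,0,0,0,1,0,0,0,0,0,0]}'
```

```text
time: 15.8
position: [525.9, 82.4, 113.1]
ee_rot: [0.958, -0.288, -0.001, 0.001]
contact_force: [0.4, -0.3, -0.5]
grip_width: 0.149
gripper_force: 40.0
time: 16.18
position: [526.9, 82.9, 110.5]
ee_rot: [0.958, -0.288, 0.0, -0.0]
contact_force: [0.3, 0.5, -1.0]
grip_width: 0.147
gripper_force: 40.0
```

```bash
python3 -m handwheel '{"motion":[1,0,0,0.08,0,0,0,1,0,0,0,0,0,0]}';python3 -m handwheel '{"motion":[1,0,0,0.08,0,0,0,1,0,0,0,0,0,0]}'
```

```text
time: 16.42
position: [526.6, 82.8, 108.2]
ee_rot: [0.958, -0.288, -0.0, -0.0]
contact_force: [0.4, 0.9, -0.7]
grip_width: 0.147
gripper_force: 40.0
time: 16.68
position: [526.5, 82.7, 106.0]
ee_rot: [0.958, -0.288, -0.0, 0.0]
contact_force: [0.3, 0.9, -0.6]
grip_width: 0.152
gripper_force: 40.0
```

No force with the underside about 4 mm below the tip, so it has entered. I continue down.

```bash
for i in 1 2 3; do python3 -m handwheel '{"motion":[1,0,0,0.08,0,0,0,1,0,0,0,0,0,0]}' | sed -n '2p;4p'; done
```

```text
position: [526.6, 82.7, 104.0]
contact_force: [0.1, 0.0, -0.2]
position: [526.6, 82.8, 102.0]
contact_force: [-0.5, 0.5, -0.8]
position: [526.5, 82.7, 100.0]
contact_force: [-0.5, 0.2, -0.4]
```

```bash
for i in 1 2 3; do python3 -m handwheel '{"motion":[1,0,0,0.05,0,0,0,1,0,0,0,0,0,0]}' | sed -n '2p;4p'; done
```

```text
position: [526.6, 82.7, 98.8]
contact_force: [-0.1, -0.3, 0.1]
position: [526.9, 82.8, 98.0]
contact_force: [-0.4, 0.4, 3.6]
position: [526.8, 82.8, 96.6]
contact_force: [-1.2, -0.4, 5.1]
```

Contact at z≈98, as expected for fully home, with 5 N of spring preload. Now I press.

```bash
for i in 1 2 3; do python3 -m handwheel '{"motion":[1,0,0,0.05,0,0,0,1,0,0,0,0,0,0]}' | sed -n '2p;4p'; done; python3 -c "
from h import *
import time
print(np.mean([bot.get_obs()['contact_force'][2] for _ in range(5)]))"
```

```text
position: [526.8, 82.7, 95.4]
contact_force: [-1.5, -0.5, 5.8]
position: [526.8, 82.8, 94.2]
contact_force: [-2.4, -0.1, 6.6]
position: [526.9, 82.8, 93.1]
contact_force: [-1.8, -0.5, 7.7]
7.744784028173406
```

```bash
for i in 1 2; do python3 -m handwheel '{"motion":[1,0,0,0.04,0,0,0,1,0,0,0,0,0,0]}' | sed -n '2p;4p'; done;  python3 -m handwheel '{"motion":[1,0,0,0.02,0,0,0,1,0,0,0,0,0,0,1,0,0,0,0,0,0]}'
```

```text
position: [526.9, 82.8, 92.2]
contact_force: [-2.6, -0.2, 9.0]
position: [527.0, 82.8, 91.9]
contact_force: [-4.4, -0.8, 15.2]
time: 19.8
position: [527.0, 82.8, 91.8]
ee_rot: [0.958, -0.288, -0.0, -0.001]
contact_force: [-6.3, -1.1, 19.1]
grip_width: 0.144
gripper_force: 40.0
```

It reached the stop after 6 mm (z 97.9→91.9) at 19 N. I ease off slightly while keeping it pressed, then check.

```bash
python3 -m handwheel '{"motion":[1,0,0,-0.025,0,0,0,1,0,0,0,0,0,0,1,0,0,0,0,0,0]}'
python3 -c "
from h import *
p=vision.read_camera('wrist');s=vision.read_camera('scene')
cv2.imwrite('pics/i.png',np.hstack([p['pixels'][80:480,120:520],cv2.resize(s['pixels'][110:250,290:430],(400,400))]))"
```

```text
time: 20.18
position: [526.9, 82.8, 91.9]
ee_rot: [0.958, -0.288, 0.0, -0.0]
contact_force: [-5.2, -0.7, 13.5]
grip_width: 0.15
gripper_force: 40.0
```

View pics/i.png

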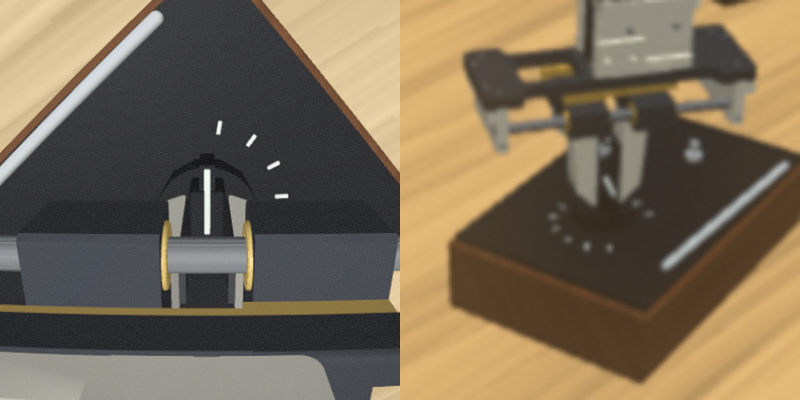

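The knob sits low on the radio, still gripped in line with the fingers, and is pressed to the end of travel with 13.5 N. I hand the job in.

```bash
python3 -c "
from bench import workorder
print(workorder.close_job())"
```

```text
the job is handed in; nothing more can be done
None
```

The black knob went fully home on the D-spindle with no measurable insertion force, and I handed in with it still gripped and pressed to the end of its 6 mm travel at 13.5 N (peak 19 N), at about 20 s; the judged result was not shown.

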